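# Lay out the tee coupons for weld inspection

## Robot

A 7-joint arm with a two-finger parallel gripper is mounted at the origin on the work surface. World frame = base frame: x ahead of the robot, y to its left, z up, the work surface at z = 0. Lengths are in mm, angles in rad, forces in N, time in s.
With the tool pointing down it reaches from about 425 to 950 mm from the base axis. Payload 4.7 kg.
Tool frame: the origin (TCP) lies midway between the tips of the shut fingers; the grasp point (between the pads) lies env.grasp_offset behind it (env.grasp_offset is the distance from the TCP to the grasp point, in mm); y points along the fingers, x is the direction in which the jaws open and shut, and the axes are right-handed (so a half turn about y gives the same grasp; the last joint's range is limited). The gripper opens to 85 mm and grips with 20 to 120 N. Pads are 22 mm wide; open, the fingers measure 114 mm over their backs; the gripper's body (76 mm by 85 mm) begins 54 mm behind the grasp point. The pads swing forward as they close: fully open they stand 13 mm farther back than shut.
Start: joints at [1.138, 0.469, -0.049, 1.532, 0.024, 1.141, -0.082], TCP at [265.265, -620.712, 231.335] pointing down, gripper open.
Joint ranges: [-2.59, 2.59], [-0.33, 1.99], [-1.39, 1.29], [0.1, 2.45], [-1.04, 4.18], [0.21, 1.99], [-2.66, 2.66]. Speed limits (rad/s): [2.57, 2.57, 3.14, 3.14, 3.14, 3.14, 3.14].

## Interface

Orientations are given as a rotation vector (axis times angle).
In Python, from rig import env, optics gives the robot as it stands.
- The arm moves only by the tool drive_tool, never from a script. Its argument "rows" is a list that holds one entry, the list of rows, each a list of 7 numbers: the closure, from 0 (fully open) to 1 (shut), then the shift along the tool's x, y, z in units of 400 mm (1.0 is 400 mm), then the turn, a rotation vector about the tool's x, y, z in units of pi rad (1.0 is pi rad). In form: [[[fingers, dx, dy, dz, ax, ay, az], ...]]. A call has 1 to 10 rows; each row is the pose to reach, as a shift and turn from the pose measured when the call began, along the tool's axes at that moment, turning the shorter way round; what a row does not reach only later rows make up. A row lasts 1/8 s, in which the tool goes at most 62.5 mm and 10.7 degrees, less where a joint would pass 70% of its speed; a pose out of reach is approached as far as the arm can. A call with a number of a shift or a turn outside -1 to 1 is refused whole. A call with a gripper value outside its range is refused whole. The fingers move at their own pace and stop on an object; "force" is the grip in N (left out, the last holds). Time passes only in rows, so rows that repeat a pose let the fingers close. It gives the time, the measured TCP pose, the force and the opening at its end, in the units of the state.
- env.get_obs(): the state, without advancing time (a new reading comes with each control period).
- optics.read_camera(name): name is "scene" or "top" or "wrist"; returns a dict with "img" (400x640x3 uint8, blue, green, red), "fx", "fy", "cx", "cy" (pixels), "distortion" ([k1, k2, p1, p2, k3] as OpenCV has them; the pictures are not rectified), "position" and "rotation" of the camera in the world; the wrist camera has in their place "hand_eye" (4x4, takes a point from camera to tool coordinates, whose origin is the TCP and whose axes are the tool frame's). Camera axes: x right, y down, z forward; pixel columns grow to the right and rows downward; lengths in mm; the calibration is good to about 2 mm. A picture is of the moment at which its call begins: read the wrist's pose just before it. There is no depth.
- env.close_job(): hands the job in, once; it reports no verdict.
The state is a dict: "clock": time; "joint_pos": joint angles; "joint_vel": joint speeds; "tau": joint torques, N m; "ee_pos": TCP position; "tool_rot": TCP orientation; "wrist_force": force on the tool from outside, world axes, zero at the start; "ft_torque": the same for the moment, N m; "width": finger opening in mm.
Only numpy, scipy, OpenCV 4.12 (cv2) and the standard library are available. Lean on these libraries where they do the work, as an engineer would, in place of code of your own. Each camera call takes 0.05 s, during which the arm holds its last target. There are 200 camera calls.

## Task

Weld inspection: pick out the four tee-shaped coupons and stand each one upright on the clipboard whose clip has the same colour as the coupon's stripe, inside the printed frame and lengthwise with it (either way round). Leave the flat plate coupons where they lie, whatever their colour.

Things in the scene. Friction and masses are not known exactly. Their poses are not given: they have to be found in the camera images.
- tee_yellow: Tee coupon, yellow stripe: dark steel base plate 90 x 50 x 10 mm with an upright fin 90 long x 10 thick x 45 mm high along its middle (top at 55 mm), 6 mm weld beads in the inner corners. A 30 mm wide yellow stripe crosses base and fin at mid-length. Loose, 0.5 to 0.9 kg; pinch the fin from above. Origin: centre of the underside; x along the fin, y across it, z up.
- tee_green: Tee coupon, green stripe: dark steel base plate 90 x 50 x 10 mm with an upright fin 90 long x 10 thick x 45 mm high along its middle (top at 55 mm), 6 mm weld beads in the inner corners. A 30 mm wide green stripe crosses base and fin at mid-length. Loose, 0.5 to 0.9 kg; pinch the fin from above. Origin: centre of the underside; x along the fin, y across it, z up.
- tee_blue: Tee coupon, blue stripe: dark steel base plate 90 x 50 x 10 mm with an upright fin 90 long x 10 thick x 45 mm high along its middle (top at 55 mm), 6 mm weld beads in the inner corners. A 30 mm wide blue stripe crosses base and fin at mid-length. Loose, 0.5 to 0.9 kg; pinch the fin from above. Origin: centre of the underside; x along the fin, y across it, z up.
- tee_red: Tee coupon, red stripe: dark steel base plate 90 x 50 x 10 mm with an upright fin 90 long x 10 thick x 45 mm high along its middle (top at 55 mm), 6 mm weld beads in the inner corners. A 30 mm wide red stripe crosses base and fin at mid-length. Loose, 0.5 to 0.9 kg; pinch the fin from above. Origin: centre of the underside; x along the fin, y across it, z up.
- board_yellow: Clipboard, yellow clip: brown board 120 (x) x 130 (y) x 4 mm fixed flat on the table, white sheet with a thin yellow printed frame, inside 74 (x) x 114 mm (y), long side along y. Origin: underside of the board, below the frame's centre; the sheet is 4 mm above it. The yellow clip is a 15 mm wide bar along the +x edge, its top 9 mm above the table.
- board_green: Clipboard, green clip: brown board 120 (x) x 130 (y) x 4 mm fixed flat on the table, white sheet with a thin green printed frame, inside 74 (x) x 114 mm (y), long side along y. Origin: underside of the board, below the frame's centre; the sheet is 4 mm above it. The green clip is a 15 mm wide bar along the +x edge, its top 9 mm above the table.
- board_blue: Clipboard, blue clip: brown board 120 (x) x 130 (y) x 4 mm fixed flat on the table, white sheet with a thin blue printed frame, inside 74 (x) x 114 mm (y), long side along y. Origin: underside of the board, below the frame's centre; the sheet is 4 mm above it. The blue clip is a 15 mm wide bar along the +x edge, its top 9 mm above the table.
- board_red: Clipboard, red clip: brown board 120 (x) x 130 (y) x 4 mm fixed flat on the table, white sheet with a thin red printed frame, inside 74 (x) x 114 mm (y), long side along y. Origin: underside of the board, below the frame's centre; the sheet is 4 mm above it. The red clip is a 15 mm wide bar along the +x edge, its top 9 mm above the table.
- flat_yellow: Flat bead-on-plate coupon with yellow stripe, not a tee: loose steel plate 90 x 60 x 10 mm with four weld beads on top (13 mm high in all), no fin. To be left where it lies. Origin: centre of the underside; x along the long side, z up.
- flat_blue: Flat bead-on-plate coupon with blue stripe, not a tee: loose steel plate 90 x 60 x 10 mm with four weld beads on top (13 mm high in all), no fin. To be left where it lies. Origin: centre of the underside; x along the long side, z up.
There are look-alikes about, which are no part of the job. Leave any pink look-alike of the tee_yellow alone.

How it is judged (in metres and radians):
At the end, for the whole second after the job is handed in: Each tee coupon stands upright (within 0.08 rad) flat on the sheet of the clipboard of its own colour, its centre within 17 mm of the frame's centre and its length within 0.3 rad of the frame's long side, released and at rest; both flat coupons lie within 15 mm of where they started (horizontal distance between tee_yellow and board_yellow below 0.017 m and angle between the x axis of tee_yellow and the y axis of board_yellow, either way round below 0.3 rad and angle between each of tee_yellow, tee_green, tee_blue, tee_red's own z axis and vertical below 0.08 rad and z of tee_yellow in the frame of board_yellow between 0.002 and 0.008 m and linear speed of each of tee_yellow, tee_green, tee_blue, tee_red below 0.01 m/s and angular speed of each of tee_yellow, tee_green, tee_blue, tee_red below 0.1 rad/s and horizontal distance between tee_green and board_green below 0.017 m and angle between the x axis of tee_green and the y axis of board_green, either way round below 0.3 rad and z of tee_green in the frame of board_green between 0.002 and 0.008 m and horizontal distance between tee_blue and board_blue below 0.017 m and angle between the x axis of tee_blue and the y axis of board_blue, either way round below 0.3 rad and z of tee_blue in the frame of board_blue between 0.002 and 0.008 m and horizontal distance between tee_red and board_red below 0.017 m and angle between the x axis of tee_red and the y axis of board_red, either way round below 0.3 rad and z of tee_red in the frame of board_red between 0.002 and 0.008 m and distance of each of flat_yellow, flat_blue from where it was at the start of the episode below 0.015 m); the robot touches nothing.
It fails at once if a flat coupon is moved more than 15 mm (distance of any of flat_yellow, flat_blue from where it was at the start of the episode above 0.015 m).
It also fails if it takes over 112 s, if anything falls off the work surface, if the arm or the gripper's body presses on something with over 40 N, if the wrist force passes 120 N, or if a joint passes its speed limit or range.

## Working session

There is one attempt and no reset: what is moved stays moved. The work goes in short steps, Python scripts to look and compute and a tool call to move; the robot and the scene stay as the last step left them, time stands still between calls to the robot, and variables do not carry over. Pictures are saved under pics/ and viewed, about 12 in all and at most 16, crops included, and the job is handed in when it is done.

Besides the shell and the picture viewer there is one more tool, called after "Call:" as name([rows], argument=value, ...), one row to a line, values as JSON. drive_tool: Moves the arm, as the interface text tells. Shifts and turns lie within -1 to 1; 1 stands for 400 mm of shift or pi rad of turn. Its arguments: {"type":"object","properties":{"rows":{"type":"array"},"force":{"type":"number"}},"required":["rows"]}

```bash
ls; mkdir -p pics; python3 - <<'E'
from rig import env, optics
import cv2
print(env.get_obs(), env.grasp_offset)
for n in ("top","scene"):
    c=optics.read_camera(n); cv2.imwrite(f"pics/{n}0.png",c["img"])
    print(n,{k:v for k,v in c.items() if k!="img"})
c=optics.read_camera("wrist"); print(c["hand_eye"],c["fx"],c["distortion"])
E
```

```text
pics
{'clock': 0.0, 'joint_pos': array([ 1.13813258,  0.46947044, -0.04857563,  1.53370853,  0.02409388,
        1.14095467, -0.08234814]), 'joint_vel': array([-1.41767578e-03, -3.23524694e-04, -1.13825117e-03,  1.20500631e-04,
       -1.39307603e-03,  1.32882022e-05, -9.47803616e-04]), 'tau': array([ 1.45081543e-03, -5.10300994e+01, -4.63069207e-02, -2.37716210e+01,
        1.07057963e-02,  7.48327497e-03,  9.54602882e-06]), 'ee_pos': array([ 264.96924708, -620.18949412,  230.23560167]), 'tool_rot': array([-1.37253127,  0.9081154 , -0.90536466]), 'wrist_force': array([ 0.27134228, -0.6922111 , -0.93668462]), 'ft_torque': array([ 0.01905635, -0.05193056,  0.02104683]), 'width': 85.12870456266079} 18.700000000000003
top {'fx': 470.0553120334618, 'fy': 470.0553120334618, 'cx': 316.70527055802705, 'cy': 193.8300156744214, 'distortion': array([0.02390579, 0.        , 0.        , 0.        , 0.        ]), 'position': array([ 256.11514969,    6.50650239, 1277.54743511]), 'rotation': array([-2.10412728,  2.16153717, -0.2023027 ])}
scene {'fx': 367.6878745914664, 'fy': 367.6878745914664, 'cx': 308.9561554149772, 'cy': 195.9937391423239, 'distortion': array([-0.00625756,  0.        ,  0.        ,  0.        ,  0.        ]), 'position': array([1095.04982337, -471.82547798,  608.75066414]), 'rotation': array([-2.04802778, -0.94859766,  0.50622421])}
[[ 9.99999442e-01 -1.04976190e-03  1.16559688e-04  2.87878572e-01]
 [-3.88570488e-04 -2.63026129e-01  9.64788632e-01 -1.42030560e+02]
 [-9.82140107e-04 -9.64788139e-01 -2.63026390e-01  6.72676136e+01]
 [ 0.00000000e+00  0.00000000e+00  0.00000000e+00  1.00000000e+00]] 282.11631901076004 [-0.0146776  0.         0.         0.         0.       ]
```

View pics/top0.png

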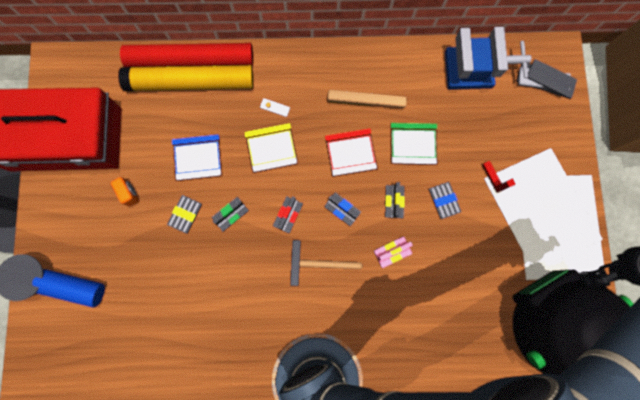

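View pics/scene0.png

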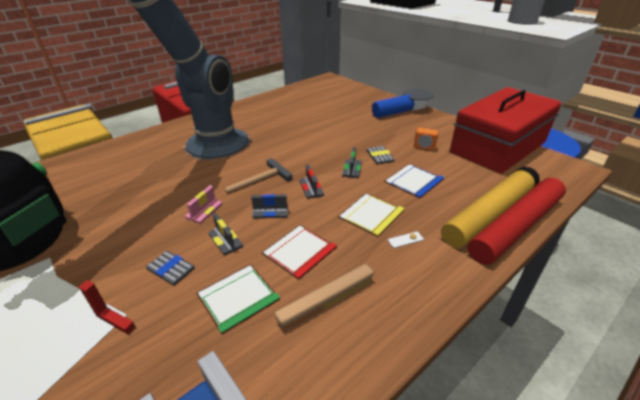

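```bash
cat > h.py <<'E'
from rig import env, optics
import cv2, numpy as np
from scipy.spatial.transform import Rotation as R
def cam(n):
    o=env.get_obs(); c=optics.read_camera(n)
    c["K"]=np.array([[c["fx"],0,c["cx"]],[0,c["fy"],c["cy"]],[0,0,1.]])
    if n=="wrist":
        T=np.eye(4);T[:3,:3]=R.from_rotvec(o["tool_rot"]).as_matrix();T[:3,3]=o["ee_pos"]
        T=T@c["hand_eye"]; c["R"],c["p"]=T[:3,:3],T[:3,3]
    else: c["R"],c["p"]=R.from_rotvec(c["rotation"]).as_matrix(),c["position"]
    return c
def ray(c,uv):
    n=cv2.undistortPoints(np.array(uv,float).reshape(-1,1,2),c["K"],c["distortion"]).reshape(-1,2)
    return np.c_[n,np.ones(len(n))]@c["R"].T
def plane(c,uv,z):
    d=ray(c,uv); return c["p"]+d*((z-c["p"][2])/d[:,2])[:,None]
def proj(c,P):
    rv=cv2.Rodrigues(c["R"].T)[0]
    return cv2.projectPoints(np.array(P,float).reshape(-1,1,3),rv,-c["R"].T@c["p"],c["K"],c["distortion"])[0].reshape(-1,2)
def tri(cs,uvs):
    A=np.zeros((3,3));b=np.zeros(3)
    for c,uv in zip(cs,uvs):
        d=ray(c,uv)[0];d/=np.linalg.norm(d);M=np.eye(3)-np.outer(d,d);A+=M;b+=M@c["p"]
    return np.linalg.solve(A,b)
HUE=dict(yellow=[(22,38)],green=[(45,85)],blue=[(100,130)],red=[(0,6),(172,180)])
def mask(img,col,s=130,v=60):
    h=cv2.cvtColor(img,cv2.COLOR_BGR2HSV); m=0
    for a,b in HUE[col]: m=m|cv2.inRange(h,(a,s,v),(b,255,255))
    return m
def steel(img,s=75,v=140):
    return cv2.inRange(cv2.cvtColor(img,cv2.COLOR_BGR2HSV),(0,0,0),(180,s,v))
def blobs(m,amin=20):
    n,l,st,ce=cv2.connectedComponentsWithStats(m)
    return [(ce[i],st[i],l==i) for i in range(1,n) if st[i][4]>=amin]
E
python3 - <<'E'
from h import *
c=cam("top"); im=c["img"]
boards=dict(blue=(197,158),yellow=(271,148),red=(350,153),green=(414,143))
tees=dict(blue=(342,209),yellow=(395,201),red=(288,215),green=(230,213),flat_y=(184,214),flat_b=(445,200),pink=(393,252))
hsv=cv2.cvtColor(im,cv2.COLOR_BGR2HSV)
for k,(u,v) in boards.items():
    r=np.zeros(im.shape[:2],np.uint8); r[v-35:v+30,u-32:u+32]=255
    w=cv2.inRange(hsv,(0,0,150),(180,70,255))&r
    b=max(blobs(w),key=lambda b:b[1][4])
    (pw,)=plane(c,[b[0]],4)
    m=mask(im,k)&r; cl=max(blobs(m),key=lambda b:b[1][4])
    ys,xs=np.nonzero(cl[2]); 
    q=plane(c,np.c_[xs,ys],9); ctr=q.mean(0); e=np.linalg.svd(q-ctr)[2][0]
    ys,xs=np.nonzero(b[2]);W=plane(c,np.c_[xs,ys],4)[:,:2].astype(np.float32)
    print("board",k,pw.round(),"clip",ctr.round(),"clipdir",np.degrees(np.arctan2(e[1],e[0])).round(1),cv2.minAreaRect(W))
for k,(u,v) in tees.items():
    r=np.zeros(im.shape[:2],np.uint8); r[v-24:v+24,u-24:u+24]=255
    wood=cv2.inRange(hsv,(7,80,60),(20,255,255))
    m=cv2.morphologyEx((255-wood)&r,cv2.MORPH_OPEN,np.ones((3,3)))
    b=max(blobs(m),key=lambda b:b[1][4]); ys,xs=np.nonzero(b[2])
    q=plane(c,np.c_[xs,ys],15)[:,:2].astype(np.float32)
    print("coupon",k,q.mean(0).round(),b[1][4],cv2.minAreaRect(q))
cv2.imwrite("pics/crop1.png",cv2.resize(im[110:280,155:475],None,fx=2.5,fy=2.5,interpolation=cv2.INTER_CUBIC))
E
```

```text
board blue [587. 320.   4.] clip [647. 325.   9.] clipdir 95.6 ((587.8275146484375, 320.3204650878906), (96.75452423095703, 124.89376831054688), 5.4519476890563965)
board yellow [609. 112.   4.] clip [668. 124.   9.] clipdir 101.5 ((610.0084228515625, 112.05560302734375), (95.65386199951172, 125.70269775390625), 10.188215255737305)
board red [ 591. -111.    4.] clip [646. -98.   9.] clipdir 106.1 ((591.710205078125, -110.7825927734375), (95.34879302978516, 125.89835357666016), 8.17641544342041)
board green [ 613. -286.    4.] clip [ 672. -286.    9.] clipdir -92.6 ((613.4688720703125, -285.8119812011719), (123.20718383789062, 95.77640533447266), 88.49644470214844)
coupon blue [441. -78.] 623 ((441.8801574707031, -77.28663635253906), (92.243896484375, 56.099220275878906), 51.19518280029297)
coupon yellow [ 459. -222.] 610 ((461.0666198730469, -221.96421813964844), (51.82310485839844, 94.71514129638672), 86.92668151855469)
coupon red [430.  70.] 603 ((432.30938720703125, 69.19416809082031), (51.053863525390625, 94.41973114013672), 64.06722259521484)
coupon green [435. 227.] 611 ((434.7548828125, 228.00108337402344), (53.61360168457031, 92.16341400146484), 39.21947479248047)
coupon flat_y [438. 349.] 738 ((439.0572509765625, 350.16754150390625), (64.97999572753906, 88.70470428466797), 64.54480743408203)
coupon flat_b [ 457. -359.] 726 ((457.6959228515625, -360.0785217285156), (89.31189727783203, 67.47222137451172), 17.008819580078125)
coupon pink [ 321. -210.] 683 ((323.37567138671875, -213.80538940429688), (55.08838653564453, 104.11396789550781), 23.559715270996094)
```

View pics/crop1.png

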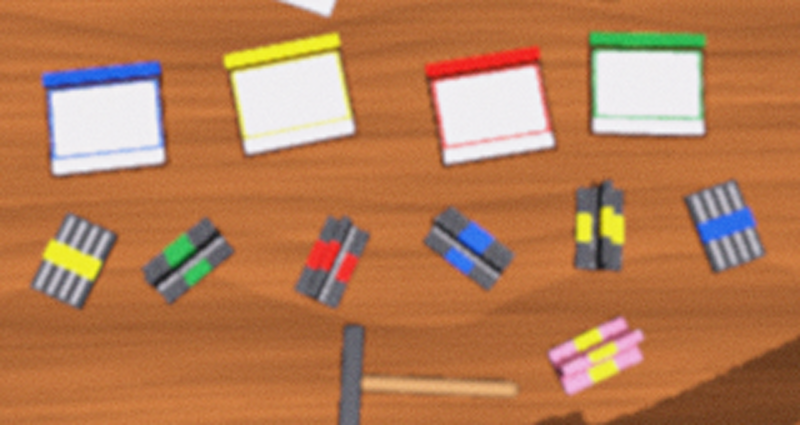

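```bash
cat >> h.py <<'E'
def down(psi):
    c,s=np.cos(psi),np.sin(psi); return np.array([[s,0,c],[-c,0,s],[0,-1,0.]])
def heading(o=None):
    o=o or env.get_obs(); z=R.from_rotvec(o["tool_rot"]).as_matrix()[:,2]; return np.degrees(np.arctan2(z[1],z[0]))
def go(P,psi,frm=None):
    "row numbers from the present pose (or frm) to TCP P, heading psi deg"
    o=env.get_obs(); M=R.from_rotvec(o["tool_rot"]).as_matrix()
    d=np.array(P)-o["ee_pos"]; t=R.from_matrix(M.T@down(np.radians(psi))).as_rotvec()
    n=max(np.linalg.norm(d)/62.5,np.degrees(np.linalg.norm(t))/10.7)
    print("go",np.round(P,1),round(psi,1),"->",np.r_[M.T@d/400,t/np.pi].round(4).tolist(),"rows>=%.1f"%n)
E
python3 - <<'E'
from h import *
print(heading(), R.from_rotvec(env.get_obs()["tool_rot"]).as_matrix().round(3))
for psi in (-23,-90,0): go((520,-200,200),psi)
E
```

```text
23.139044931574105 [[ 0.393 -0.     0.92 ]
 [-0.92   0.001  0.393]
 [-0.001 -1.    -0.   ]]
go [ 520 -200  200] -23 -> [-0.7159, 0.0775, 0.9989, 0.0002, 0.2563, -0.0004] rows>=7.9
go [ 520 -200  200] -90 -> [-0.7159, 0.0775, 0.9989, 0.0004, 0.6286, -0.0002] rows>=10.6
go [ 520 -200  200] 0 -> [-0.7159, 0.0775, 0.9989, 0.0001, 0.1286, -0.0004] rows>=7.9
```

```bash
python3 - <<'E'
from h import *
go((500,-210,200),70)
E
```

```text
go [ 500 -210  200] 70 -> [-0.7126, 0.0775, 0.9431, -0.0002, -0.2603, -0.0004] rows>=7.6
```

Call:
drive_tool([
  [[0,-0.713,0.078,0.943,0,-0.26,0],[0,-0.713,0.078,0.943,0,-0.26,0],[0,-0.713,0.078,0.943,0,-0.26,0],[0,-0.713,0.078,0.943,0,-0.26,0],[0,-0.713,0.078,0.943,0,-0.26,0],[0,-0.713,0.078,0.943,0,-0.26,0],[0,-0.713,0.078,0.943,0,-0.26,0],[0,-0.713,0.078,0.943,0,-0.26,0],[0,-0.713,0.078,0.943,0,-0.26,0],[0,-0.713,0.078,0.943,0,-0.26,0]],
], force=60)

```text
clock: 1.45
ee_pos: [499.4, -210.9, 199.6]
tool_rot: [-1.553, 0.277, -0.275]
wrist_force: [-0.7, 0.2, 0.6]
width: 85.5
```

```bash
python3 - <<'E'
from h import *
import pickle
c=cam("wrist"); cv2.imwrite("pics/w1.png",c["img"]); pickle.dump(c,open("w1.pkl","wb"))
print(c["p"],heading()); go((500,130,200),95); go((500,90,200),95)
E
```

```text
[ 523.20005015 -148.40131298  341.66952455] 69.80185317747863
go [500 130 200] 95 -> [-0.2927, -0.0006, 0.8019, -0.0001, -0.14, -0.0004] rows>=5.5
go [500  90 200] 95 -> [-0.2581, -0.0006, 0.708, -0.0001, -0.14, -0.0004] rows>=4.8
```

View pics/w1.png

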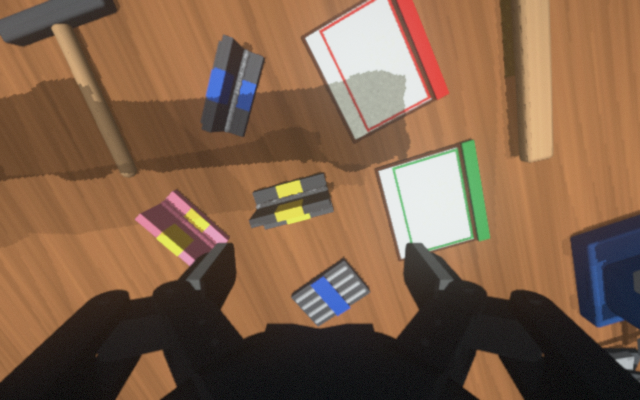

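Call:
drive_tool([
  [[0,-0.276,0,0.755,0,-0.14,0],[0,-0.276,0,0.755,0,-0.14,0],[0,-0.276,0,0.755,0,-0.14,0],[0,-0.276,0,0.755,0,-0.14,0],[0,-0.276,0,0.755,0,-0.14,0],[0,-0.276,0,0.755,0,-0.14,0],[0,-0.276,0,0.755,0,-0.14,0],[0,-0.276,0,0.755,0,-0.14,0]],
])

```text
clock: 2.5
ee_pos: [500.2, 107.3, 199.5]
tool_rot: [-1.571, -0.064, 0.066]
wrist_force: [-0.2, 0.2, -0.3]
width: 85.5
```

```bash
python3 - <<'E'
from h import *
import pickle
c=cam("wrist"); cv2.imwrite("pics/w2.png",c["img"]); pickle.dump(c,open("w2.pkl","wb"))
print(c["p"],heading()); 
E
```

```text
[495.66747871 173.73558094 341.47564875] 94.74873852165828
```

View pics/w2.png

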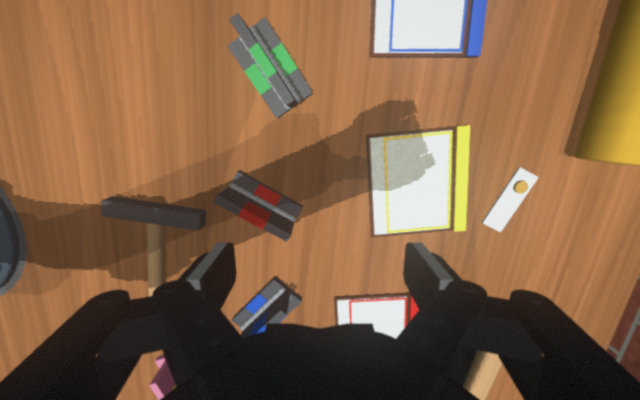

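```bash
python3 - <<'E'
from h import *
go((490,240,200),105)
E
```

```text
go [490 240 200] 105 -> [0.0021, -0.0013, 0.3323, 0.0001, -0.057, -0.0005] rows>=2.1
```

Call:
drive_tool([
  [[0,0.002,0,0.332,0,-0.057,0],[0,0.002,0,0.332,0,-0.057,0],[0,0.002,0,0.332,0,-0.057,0],[0,0.002,0,0.332,0,-0.057,0],[0,0.002,0,0.332,0,-0.057,0]],
])

```text
clock: 3.18
ee_pos: [490.7, 237.2, 199.1]
tool_rot: [-1.563, -0.201, 0.204]
wrist_force: [-0.4, 0.1, -0.5]
width: 85.7
```

```bash
cat > boards.py <<'E'
from h import *
import pickle
def frame(c,col,z=4,dbg=None):
    "centre and long-axis angle of the printed frame: thin coloured line + clip; the hole in the line's contour is the frame's inside"
    m=mask(c["img"],col,60,60)
    # close the gap between line and clip
    m=cv2.morphologyEx(m,cv2.MORPH_CLOSE,np.ones((5,5)))
    cn,h=cv2.findContours(m,cv2.RETR_CCOMP,cv2.CHAIN_APPROX_NONE)
    out=[]
    for q,hh in zip(cn,h[0]):
        if hh[3]<0 or cv2.contourArea(q)<1500: continue
        w=plane(c,q.reshape(-1,2),z)[:,:2].astype(np.float32)
        (ctr,(a,b),t)=cv2.minAreaRect(w)
        if a>b: a,b,t=b,a,t+90
        out.append((np.round(ctr,1),round(a,1),round(b,1),round((t+90)%180,1)))
    return out
if __name__=="__main__":
    pickle.dump(cam("wrist"),open("w3.pkl","wb")); cv2.imwrite("pics/w3.png",pickle.load(open("w3.pkl","rb"))["img"])
    for w in ("w1","w2","w3"):
        c=pickle.load(open(w+".pkl","rb"))
        for col in HUE: print(w,col,frame(c,col))
E
python3 boards.py
```

```text
w1 yellow []
w1 green []
w1 blue []
w1 red []
w2 yellow [(array([621.2, 110.9]), 76.5, 116.3, 100.3)]
w2 green []
w2 blue []
w2 red []
w3 yellow []
w3 green []
w3 blue [(array([598.5, 317.5]), 76.8, 116.6, 95.0)]
w3 red []
```

View pics/w3.png

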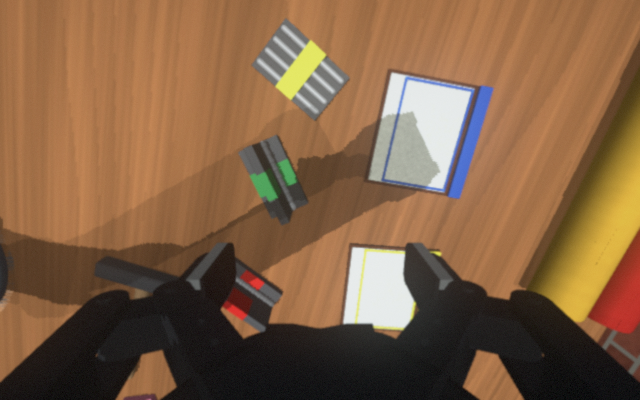

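```bash
python3 - <<'E'
from h import *
import pickle
W={w:pickle.load(open(w+".pkl","rb")) for w in("w1","w2","w3")}
jobs=[("green","w2",(270,67)),("green","w3",(275,178)),("red","w2",(259,205)),("yellow","w1",(291,201)),("blue","w1",(234,88))]
tiles=[]
for col,w,(u,v) in jobs:
    c=W[w];im=c["img"];v0,u0=max(v-60,0),u-60
    r=np.zeros(im.shape[:2],np.uint8);r[v0:v0+120,u0:u0+120]=255
    for b in blobs(mask(im,col,110,40)&r,15):
        print(w,col,b[0].round(1),b[1][4],"z10",plane(c,[b[0]],10)[0][:2].round(1))
    wood=cv2.inRange(cv2.cvtColor(im,cv2.COLOR_BGR2HSV),(4,75,0),(22,255,255))
    m=cv2.morphologyEx((255-wood)&r,cv2.MORPH_OPEN,np.ones((5,5)))
    b=min(blobs(m,400),key=lambda b:np.hypot(*(b[0]-(u,v)))); ys,xs=np.nonzero(b[2])
    print("   sil",[np.round(t,1) for t in cv2.minAreaRect(plane(c,np.c_[xs,ys],20)[:,:2].astype(np.float32))])
    tiles.append(cv2.resize(im[v0:v0+120,u0:u0+120],(264,264),interpolation=cv2.INTER_CUBIC))
tiles.append(tiles[0]*0)
cv2.imwrite("pics/tiles.png",np.vstack([np.hstack(tiles[:3]),np.hstack(tiles[3:])]))
E
```

```text
w2 green [262.4  59.8] 354 z10 [428.8 233.6]
w2 green [283.7  58.8] 333 z10 [451.7 236.4]
w2 green [257.4  78.4] 334 z10 [424.  214.5]
   sil [array([434.1, 230.3]), array([ 50.1, 105.1]), np.float64(38.8)]
w3 green [287.1 172.1] 268 z10 [451.8 236.5]
w3 green [264.9 185.6] 452 z10 [429.7 213.8]
   sil [array([442.5, 223.4]), array([50.4, 99.8]), np.float64(37.9)]
w2 red [267.2 194.3] 327 z10 [439.2  84.5]
w2 red [254.6 214.5] 536 z10 [424.5  57.4]
   sil [array([431.9,  73.3]), array([48.9, 98.4]), np.float64(64.1)]
w1 yellow [288.6 188.3] 342 z10 [ 461.8 -207.4]
w1 yellow [291.  212.3] 566 z10 [ 453.3 -236.7]
   sil [array([ 462.8, -209.9]), array([25.9, 87.6]), np.float64(83.4)]
w1 blue [215.8  84.4] 452 z10 [430.1 -70.7]
w1 blue [245.9  94.9] 394 z10 [456.7 -92.2]
   sil [array([445.6, -83.7]), array([99.7, 51. ]), np.float64(51.1)]
```

View pics/tiles.png

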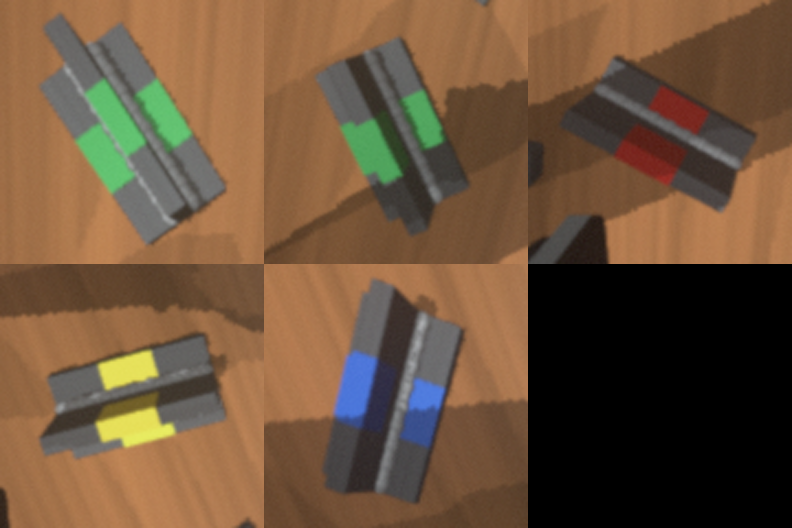

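```bash
python3 - <<'E'
from h import *
import pickle
W={w:pickle.load(open(w+".pkl","rb")) for w in("w1","w2","w3")}
print("base patch",tri([W["w2"],W["w3"]],[(283.7,58.8),(287.1,172.1)]))
print("fin end",tri([W["w2"],W["w3"]],[(293,107),(285,223)]))
import boards
for w,c in W.items():
    print(w,[(col,boards.frame(c,col)) for col in HUE])
print(heading()); go((438,225.5,90),128.5); go((438,225.5,24),128.5)
E
```

```text
base patch [451.71795555 236.45893493   9.84031556]
fin end [466.17137862 186.21134129  42.45911707]
w1 [('yellow', []), ('green', []), ('blue', []), ('red', [])]
w2 [('yellow', [(array([621.2, 110.9]), 76.5, 116.3, 100.3)]), ('green', []), ('blue', []), ('red', [])]
w3 [('yellow', []), ('green', []), ('blue', [(array([598.5, 317.5]), 76.8, 116.6, 95.0)]), ('red', [])]
104.79530920430294
go [438.  225.5  90. ] 128.5 -> [-0.1344, 0.2733, 0.0052, 0.0003, -0.1317, -0.0008] rows>=2.2
go [438.  225.5  24. ] 128.5 -> [-0.1341, 0.4383, 0.0055, 0.0003, -0.1317, -0.0008] rows>=2.9
```

Call:
drive_tool([
  [[0,-0.134,0.27,0.005,0,-0.132,0],[0,-0.134,0.27,0.005,0,-0.132,0],[0,-0.134,0.27,0.005,0,-0.132,0],[0,-0.134,0.27,0.005,0,-0.132,0],[0,-0.134,0.33,0.005,0,-0.132,0],[0,-0.134,0.38,0.005,0,-0.132,0],[0,-0.134,0.42,0.005,0,-0.132,0],[0,-0.134,0.438,0.005,0,-0.132,0],[0,-0.134,0.438,0.005,0,-0.132,0]],
])

```text
clock: 4.35
ee_pos: [438.5, 225.5, 24.3]
tool_rot: [-1.507, -0.525, 0.528]
wrist_force: [1.2, -0.3, 0.3]
width: 85.3
```

Call:
drive_tool([
  [[1,0,0,0,0,0,0],[1,0,0,0,0,0,0],[1,0,0,0,0,0,0],[1,0,0,0,0,0,0],[1,0,0,0,0,0,0],[1,0,0,0,0,0,0],[1,0,0,0,0,0,0],[1,0,0,0,0,0,0]],
], force=60)

```text
clock: 5.35
ee_pos: [438.1, 225.0, 24.4]
tool_rot: [-1.508, -0.524, 0.529]
wrist_force: [-3.0, -2.2, 5.0]
width: 9.1
```

```bash
python3 - <<'E'
from h import *
import pickle
c=pickle.load(open("w1.pkl","rb")); im=c["img"]
for col,(u,v) in dict(green=(432,200),red=(375,62)).items():
    for s in (30,45,60,90):
        m=mask(im,col,s,40); r=m*0; r[max(0,v-85):v+85,u-85:u+85]=255; m&=r
        m=cv2.copyMakeBorder(m,1,1,1,1,cv2.BORDER_CONSTANT,value=255 if col=="red" else 0)[1:-1,1:-1]
        if col=="red": m[0,300:420]=255
        m=cv2.morphologyEx(m,cv2.MORPH_CLOSE,np.ones((5,5)))
        cn,h=cv2.findContours(m,cv2.RETR_CCOMP,cv2.CHAIN_APPROX_NONE)
        for q,hh in zip(cn,h[0]):
            if hh[3]>=0 and cv2.contourArea(q)>1500: print(col,s,cv2.minAreaRect(plane(c,q.reshape(-1,2),4)[:,:2].astype(np.float32)))
go((438,225.5,150),128.5)
E
```

```text
red 30 ((602.74609375, -112.51326751708984), (75.4974365234375, 115.6954116821289), 7.9206461906433105)
red 45 ((602.7859497070312, -112.41290283203125), (75.64246368408203, 115.81432342529297), 8.000103950500488)
red 60 ((602.8599243164062, -112.2161865234375), (75.97744750976562, 116.1042709350586), 8.090609550476074)
red 90 ((602.8543701171875, -112.2087631225586), (76.86865997314453, 116.78374481201172), 8.14275074005127)
go [438.  225.5 150. ] 128.5 -> [-0.0004, -0.314, 0.0007, 0.0004, 0.0001, -0.0011] rows>=2.0
```

Call:
drive_tool([
  [[1,0,-0.08,0,0,0,0],[1,0,-0.2,0,0,0,0],[1,0,-0.35,0,0,0,0],[1,0,-0.44,0,0,0,0],[1,0,-0.44,0,0,0,0]],
])

```text
clock: 5.98
ee_pos: [439.4, 226.1, 201.5]
tool_rot: [-1.508, -0.527, 0.525]
wrist_force: [-0.0, -0.5, -8.6]
width: 9.3
```

```bash
python3 - <<'E'
from h import *
go((500,-280,200),70)
E
```

```text
go [ 500 -280  200] 70 -> [-0.6689, 0.006, -1.0846, 0.0006, 0.325, 0.0007] rows>=8.2
```

Call:
drive_tool([
  [[1,-0.65,0,-1,0,0.325,0],[1,-0.65,0,-1,0,0.325,0],[1,-0.65,0,-1,0,0.325,0],[1,-0.65,0,-1,0,0.325,0],[1,-0.65,0,-1,0,0.325,0],[1,-0.65,0,-1,0,0.325,0],[1,-0.65,0,-1,0,0.325,0],[1,-0.65,0,-1,0,0.325,0],[1,-0.65,0,-1,0,0.325,0],[1,-0.65,0,-1,0,0.325,0]],
])

```text
clock: 7.22
ee_pos: [483.2, -247.4, 199.1]
tool_rot: [-1.552, 0.276, -0.271]
wrist_force: [-0.4, 0.8, -8.7]
width: 8.9
```

```bash
python3 - <<'E'
from h import *
import boards,pickle
c=cam("wrist"); cv2.imwrite("pics/w4.png",c["img"]); pickle.dump(c,open("w4.pkl","wb"))
print([(col,boards.frame(c,col)) for col in HUE]); print(env.get_obs()["ee_pos"],heading())
go((625,-286,120),88.5)
E
```

```text
[('yellow', []), ('green', [(array([ 623.4, -289.4]), 77.3, 117.4, 87.2)]), ('blue', []), ('red', [])]
[ 483.71965607 -246.84930811  199.77952975] 70.10793984158433
go [ 625 -286  120] 88.5 -> [0.3658, 0.1987, 0.028, -0.0003, -0.1022, -0.0006] rows>=2.7
```

View pics/w4.png

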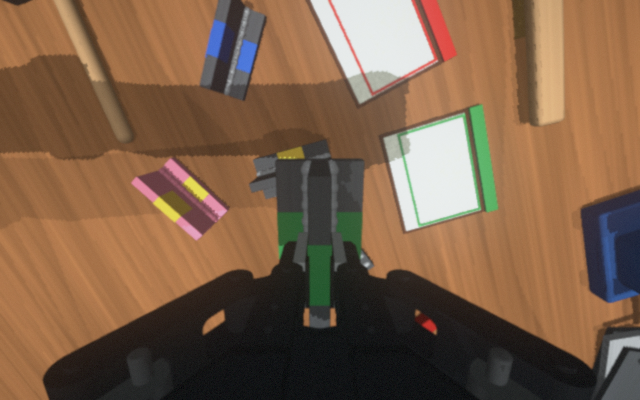

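```bash
cat >> h.py <<'E'
def held(c,uv,y=14):
    "tool coordinates of pixels on the held tee at depth y below the TCP"
    H=c["hand_eye"]; n=cv2.undistortPoints(np.array(uv,float).reshape(-1,1,2),c["K"],c["distortion"]).reshape(-1,2)
    d=np.c_[n,np.ones(len(n))]@H[:3,:3].T; return H[:3,3]+d*((y-H[1,3])/d[:,1])[:,None]
def heldz(c,col):
    m=mask(c["img"],col,90,30); r=m*0; r[150:300,270:372]=255; m&=r
    es=[]
    for u in list(range(282,300,3))+list(range(342,360,3)):
        v=np.nonzero(m[:,u])[0]
        if len(v): es.append(held(c,[(u,v[0]-.5)])[0])
    es=np.array(es); print("stripe edge z (expect 15):",es[:,2].round(1)); return np.median(es[:,2])-15
E
python3 - <<'E'
from h import *
import pickle
c=pickle.load(open("w4.pkl","rb")); e=heldz(c,"green"); print(e)
t=np.array([np.cos(np.radians(87.2)),np.sin(np.radians(87.2)),0])
P=np.array([623.4,-289.4,0])-e*t
for z in (80,29): go(P+[0,0,z],87.2)
E
```

```text
stripe edge z (expect 15): [16.4 16.4 16.4 16.4 16.4 16.4 17.  16.4 16.4 16.4 16.4 16.4]
1.4212787098681154
go [ 623.3 -290.8   80. ] 87.2 -> [0.3662, 0.2987, 0.0152, -0.0003, -0.095, -0.0006] rows>=3.0
go [ 623.3 -290.8   29. ] 87.2 -> [0.3665, 0.4262, 0.0151, -0.0003, -0.095, -0.0006] rows>=3.6
```

Call:
drive_tool([
  [[1,0.366,0.2,0.015,0,-0.095,0],[1,0.366,0.25,0.015,0,-0.095,0],[1,0.366,0.3,0.015,0,-0.095,0],[1,0.366,0.3,0.015,0,-0.095,0],[1,0.366,0.34,0.015,0,-0.095,0],[1,0.366,0.38,0.015,0,-0.095,0],[1,0.366,0.41,0.015,0,-0.095,0],[1,0.366,0.424,0.015,0,-0.095,0],[1,0.366,0.426,0.015,0,-0.095,0],[1,0.366,0.426,0.015,0,-0.095,0]],
])

```text
clock: 8.52
ee_pos: [623.5, -291.0, 29.7]
tool_rot: [-1.57, 0.039, -0.038]
wrist_force: [0.0, -0.1, -8.2]
width: 9.2
```

Call:
drive_tool([
  [[1,0,0.003,0,0,0,0],[1,0,0.003,0,0,0,0],[0.6,0,0.003,0,0,0,0],[0,0,0.003,0,0,0,0],[0,0,0.003,0,0,0,0],[0,0,0.003,0,0,0,0],[0,0,-0.1,0,0,0,0],[0,0,-0.25,0,0,0,0],[0,0,-0.38,0,0,0,0],[0,0,-0.38,0,0,0,0]],
])

```text
clock: 9.78
ee_pos: [626.7, -291.8, 187.8]
tool_rot: [-1.573, 0.031, -0.046]
wrist_force: [0.2, -0.1, -0.1]
width: 85.6
```

```bash
python3 - <<'E'
from h import *
o=env.get_obs();print(o["width"],heading())
c=cam("wrist"); cv2.imwrite("pics/w5.png",c["img"])
for b in blobs(mask(c["img"],"green",110,40),40): print(b[0].round(),b[1][4],plane(c,[b[0]],14)[0].round(1))
go((460.5,-225,100),-4); go((460.5,-225,24),-4)
E
```

```text
85.59689713420552 87.1941071249834
[360. 142.] 416 [ 675.7 -248.9   14. ]
[300. 183.] 223 [ 606.9 -291.5   14. ]
[330. 183.] 231 [ 641.9 -293.1   14. ]
[357. 207.] 523 [ 672.1 -323.    14. ]
[315. 196.] 143 [ 623.4 -307.8   14. ]
go [ 460.5 -225.   100. ] -4 -> [-0.4195, 0.2095, 0.1459, -0.0008, 0.5066, 0.0013] rows>=8.5
go [ 460.5 -225.    24. ] -4 -> [-0.4202, 0.3995, 0.1461, -0.0008, 0.5066, 0.0013] rows>=8.5
```

View pics/w5.png

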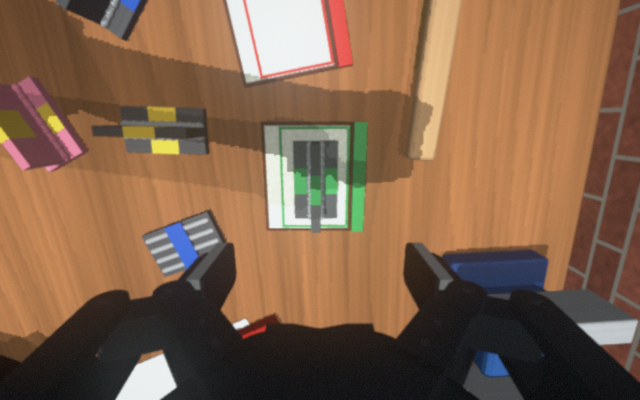

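Call:
drive_tool([
  [[0,-0.42,0.21,0.146,0,0.507,0],[0,-0.42,0.21,0.146,0,0.507,0],[0,-0.42,0.21,0.146,0,0.507,0],[0,-0.42,0.21,0.146,0,0.507,0],[0,-0.42,0.21,0.146,0,0.507,0],[0,-0.42,0.21,0.146,0,0.507,0],[0,-0.42,0.21,0.146,0,0.507,0],[0,-0.42,0.21,0.146,0,0.507,0],[0,-0.42,0.21,0.146,0,0.507,0],[0,-0.42,0.21,0.146,0,0.507,0]],
])

```text
clock: 11.08
ee_pos: [459.3, -224.6, 98.7]
tool_rot: [-1.175, 1.259, -1.261]
wrist_force: [-0.9, -0.3, 0.4]
width: 85.5
```

```bash
python3 - <<'E'
from h import *
o=env.get_obs();print(o["joint_pos"].round(2),heading())
c=cam("wrist"); cv2.imwrite("pics/w6.png",c["img"])
for b in blobs(mask(c["img"],"yellow",110,40),40): print(b[0].round(),b[1][4],plane(c,[b[0]],10)[0].round(1))
go((460.5,-225,24),-4)
E
```

```text
[ 0.45  0.37 -0.09  2.04  0.05  0.73 -1.32] -3.993252108197544
[300. 203.] 616 [ 461.9 -208.    10. ]
[341. 203.] 606 [ 459.1 -242.9   10. ]
[320. 221.] 605 [ 444.4 -224.2   10. ]
[312. 322.] 257 [ 342.1 -209.4   10. ]
go [ 460.5 -225.    24. ] -4 -> [0.0006, 0.1872, 0.0022, -0.0006, 0.0002, 0.0001] rows>=1.2
```

View pics/w6.png

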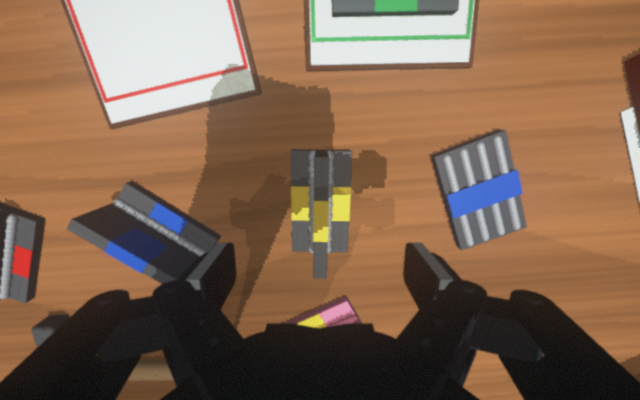

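Call:
drive_tool([
  [[0,0,0.08,0.002,0,0,0],[0,0,0.14,0.002,0,0,0],[0,0,0.18,0.002,0,0,0],[0,0,0.187,0.002,0,0,0],[1,0,0.187,0.002,0,0,0],[1,0,0.187,0.002,0,0,0],[1,0,0.187,0.002,0,0,0],[1,0,0.187,0.002,0,0,0],[1,0,0.187,0.002,0,0,0],[1,0,0.187,0.002,0,0,0]],
])

```text
clock: 12.38
ee_pos: [460.7, -225.1, 24.5]
tool_rot: [-1.175, 1.257, -1.262]
wrist_force: [-1.1, -1.1, 4.3]
width: 8.6
```

Call:
drive_tool([
  [[1,0,0,0,0,0,0],[1,0,-0.08,0,0,0,0],[1,0,-0.2,0,0,0,0],[1,0,-0.35,0,0,0,0],[1,0,-0.35,0,0,0,0]],
])

```text
clock: 13.0
ee_pos: [462.6, -225.6, 167.5]
tool_rot: [-1.171, 1.251, -1.267]
wrist_force: [0.7, -0.3, -7.8]
width: 9.0
```

```bash
cat > place.py <<'E'
from h import *
import sys
F=dict(green=(623.4,-289.4,87.2),yellow=(621.2,110.9,100.3),blue=(598.5,317.5,95.0),red=(602.8,-112.2,98.1))
col=sys.argv[1]; x,y,a=F[col]
c=cam("wrist"); e=heldz(c,col); t=np.radians(a); print("e",e)
P=np.array([x-e*np.cos(t),y-e*np.sin(t),0])
for z in (120,80,29): go(P+[0,0,z],a)
E
python3 place.py yellow
```

```text
stripe edge z (expect 15): [15.2 15.2 15.2 15.2 15.2 15.2 15.1 15.1 15.1 15.1 15.1 15.1]
e 0.14266502885017474
go [621.2 110.8 120. ] 100.3 -> [-0.8644, 0.1117, 0.3434, -0.0005, -0.5792, 0.0013] rows>=9.7
go [621.2 110.8  80. ] 100.3 -> [-0.8645, 0.2117, 0.343, -0.0005, -0.5792, 0.0013] rows>=9.7
go [621.2 110.8  29. ] 100.3 -> [-0.8647, 0.3392, 0.3426, -0.0005, -0.5792, 0.0013] rows>=9.7
```

Call:
drive_tool([
  [[1,-0.864,0.11,0.343,0,-0.579,0],[1,-0.864,0.11,0.343,0,-0.579,0],[1,-0.864,0.11,0.343,0,-0.579,0],[1,-0.864,0.11,0.343,0,-0.579,0],[1,-0.864,0.11,0.343,0,-0.579,0],[1,-0.864,0.11,0.343,0,-0.579,0],[1,-0.864,0.11,0.343,0,-0.579,0],[1,-0.864,0.11,0.343,0,-0.579,0],[1,-0.864,0.11,0.343,0,-0.579,0],[1,-0.864,0.11,0.343,0,-0.579,0]],
])

```text
clock: 14.3
ee_pos: [617.7, 109.8, 115.7]
tool_rot: [-1.568, -0.14, 0.149]
wrist_force: [-1.3, 0.1, -8.4]
width: 8.9
```

```bash
python3 place.py yellow
```

```text
stripe edge z (expect 15): [14.8 14.8 14.8 14.8 14.8 14.8 14.7 14.7 14.7 14.7 14.7 14.7]
e -0.2509825160584036
go [621.2 111.1 120. ] 100.3 -> [0.009, -0.0109, 0.002, 0.0003, 0.0021, -0.0019] rows>=0.1
go [621.2 111.1  80. ] 100.3 -> [0.0096, 0.0891, 0.0021, 0.0003, 0.0021, -0.0019] rows>=0.6
go [621.2 111.1  29. ] 100.3 -> [0.0103, 0.2166, 0.0022, 0.0003, 0.0021, -0.0019] rows>=1.4
```

Call:
drive_tool([
  [[1,0.01,0.06,0.002,0,0.002,-0.002],[1,0.01,0.12,0.002,0,0.002,-0.002],[1,0.01,0.17,0.002,0,0.002,-0.002],[1,0.01,0.2,0.002,0,0.002,-0.002],[1,0.01,0.213,0.002,0,0.002,-0.002],[1,0.01,0.217,0.002,0,0.002,-0.002],[1,0.01,0.217,0.002,0,0.002,-0.002],[1,0.01,0.217,0.002,0,0.002,-0.002]],
])

```text
clock: 15.35
ee_pos: [621.6, 111.1, 29.6]
tool_rot: [-1.567, -0.143, 0.14]
wrist_force: [0.1, -0.7, -8.3]
width: 9.1
```

Call:
drive_tool([
  [[0.6,0,0.001,0,0,0,0],[0,0,0.001,0,0,0,0],[0,0,0.001,0,0,0,0],[0,0,0.001,0,0,0,0],[0,0,-0.1,0,0,0,0],[0,0,-0.25,0,0,0,0],[0,0,-0.36,0,0,0,0],[0,0,-0.36,0,0,0,0]],
])

```text
clock: 16.35
ee_pos: [623.7, 112.4, 178.1]
tool_rot: [-1.566, -0.149, 0.133]
wrist_force: [0.4, -0.3, -0.2]
width: 85.4
```

```bash
cat > pre.py <<'E'
from h import *
import sys
def check(col):
    c=cam("wrist"); print(env.get_obs()["ee_pos"].round(1),heading())
    for b in blobs(mask(c["img"],col,110,40),40): print(col,b[0].round(),b[1][4],"z14",plane(c,[b[0]],14)[0].round(1)[:2],"z10",plane(c,[b[0]],10)[0].round(1)[:2])
    return c
for col in sys.argv[1].split(","): c=check(col)
cv2.imwrite("pics/"+sys.argv[2]+".png",c["img"])
x,y,a=map(float,sys.argv[3:6])
for z in (100,24): go((x,y,z),a)
E
python3 pre.py yellow,blue w7 442.7 -80.5 51.2
```

```text
[622.1 111.6 175.4] 100.3049930475337
yellow [554.  83.] 8527 z14 [844.8 260.7] z10 [847.8 261.8]
yellow [360. 181.] 1554 z14 [669.8 124.7] z10 [670.6 124. ]
yellow [319. 181.] 670 z14 [625.2 116.3] z10 [625.4 115.5]
yellow [300. 186.] 349 z14 [605.3 107.3] z10 [605.3 106.4]
yellow [331. 186.] 345 z14 [639.3 113.4] z10 [639.6 112.5]
yellow [315. 196.] 311 z14 [624.2  99.2] z10 [624.4  98.2]
[621.1 111.  173.6] 100.30395462516562
blue [332.  28.] 285 z14 [608.  265.5] z10 [607.9 266.7]
blue [380.  24.] 722 z14 [652.5 277.4] z10 [653.1 278.7]
blue [142. 294.] 153 z14 [433.5 -62.3] z10 [431.2 -65.4]
go [442.7 -80.5 100. ] 51.2 -> [-0.5248, 0.1836, -0.391, 0.0002, 0.2728, 0.0008] rows>=4.6
go [442.7 -80.5  24. ] 51.2 -> [-0.5251, 0.3736, -0.3908, 0.0002, 0.2728, 0.0008] rows>=4.8
```

Call:
drive_tool([
  [[0,-0.525,0.18,-0.391,0,0.273,0],[0,-0.525,0.18,-0.391,0,0.273,0],[0,-0.525,0.18,-0.391,0,0.273,0],[0,-0.525,0.18,-0.391,0,0.273,0],[0,-0.525,0.18,-0.391,0,0.273,0],[0,-0.525,0.18,-0.391,0,0.273,0],[0,-0.525,0.18,-0.391,0,0.273,0],[0,-0.525,0.18,-0.391,0,0.273,0]],
])

```text
clock: 17.45
ee_pos: [443.8, -79.3, 101.6]
tool_rot: [-1.505, 0.526, -0.53]
wrist_force: [-0.2, 0.6, 0.3]
width: 85.4
```

```bash
python3 pre.py blue w8 442.7 -80.5 51.2
```

```text
[443.6 -79.4 101.6] 51.31611611090533
blue [299. 206.] 533 z14 [429.9 -69.7] z10 [429.  -70.5]
blue [339. 206.] 539 z14 [456.6 -91. ] z10 [456.1 -92.1]
blue [319. 224.] 525 z14 [433.3 -93.1] z10 [432.4 -94.2]
blue [492. 391.] 647 z14 [ 458.5 -352.4] z10 [ 458. -358.]
go [442.7 -80.5 100. ] 51.2 -> [-0.0001, 0.0039, -0.0035, -0.0004, 0.0006, 0.0008] rows>=0.0
go [442.7 -80.5  24. ] 51.2 -> [-0.0006, 0.1939, -0.0038, -0.0004, 0.0006, 0.0008] rows>=1.2
```

View pics/w8.png

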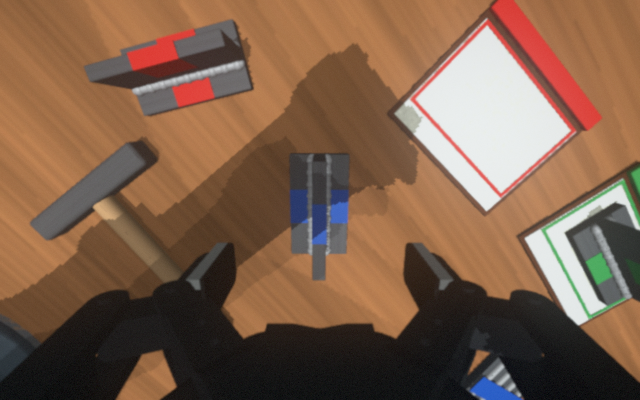

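Call:
drive_tool([
  [[0,0,0.08,-0.005,0,0,0],[0,0,0.14,-0.005,0,0,0],[0,0,0.18,-0.005,0,0,0],[0,0,0.193,-0.005,0,0,0],[1,0,0.193,-0.005,0,0,0],[1,0,0.193,-0.005,0,0,0],[1,0,0.193,-0.005,0,0,0],[1,0,0.193,-0.005,0,0,0],[1,0,0.193,-0.005,0,0,0],[1,0,0.193,-0.005,0,0,0]],
])

```text
clock: 18.75
ee_pos: [442.6, -81.0, 24.8]
tool_rot: [-1.505, 0.526, -0.531]
wrist_force: [-1.5, 0.3, 6.5]
width: 9.0
```

Call:
drive_tool([
  [[1,0,0,0,0,0,0],[1,0,-0.08,0,0,0,0],[1,0,-0.2,0,0,0,0],[1,0,-0.35,0,0,0,0],[1,0,-0.35,0,0,0,0]],
])

```text
clock: 19.38
ee_pos: [444.7, -81.3, 167.7]
tool_rot: [-1.504, 0.52, -0.538]
wrist_force: [-0.3, 0.8, -8.2]
width: 9.0
```

```bash
python3 place.py blue; python3 - <<'E'
from h import *
import boards; print(boards.frame(cam("wrist"),"red"))
E
```

```text
stripe edge z (expect 15): [14.8 14.8 14.8 14.8 14.8 14.8 14.8 14.8 14.8 14.8 14.8 14.8]
e -0.1902332510828657
go [598.5 317.7 120. ] 95.0 -> [-0.3192, 0.1125, 1.0227, 0.0001, -0.2429, 0.0016] rows>=6.9
go [598.5 317.7  80. ] 95.0 -> [-0.3197, 0.2125, 1.0225, 0.0001, -0.2429, 0.0016] rows>=7.0
go [598.5 317.7  29. ] 95.0 -> [-0.3202, 0.34, 1.0223, 0.0001, -0.2429, 0.0016] rows>=7.2
[(array([ 602.8, -112.2]), 75.4, 115.7, 98.1)]
```

Red frame confirmed from a second view at the same spot. On to the blue board, passing above the yellow tee.

Call:
drive_tool([
  [[1,-0.32,0.05,1,0,-0.243,0],[1,-0.32,0.05,1,0,-0.243,0],[1,-0.32,0.05,1,0,-0.243,0],[1,-0.32,0.05,1,0,-0.243,0],[1,-0.32,0.05,1,0,-0.243,0],[1,-0.32,0.05,1,0,-0.243,0],[1,-0.32,0.05,1,0,-0.243,0],[1,-0.32,0.1,1,0,-0.243,0],[1,-0.32,0.1,1,0,-0.243,0]],
])

```text
clock: 20.6
ee_pos: [587.0, 308.0, 116.3]
tool_rot: [-1.577, -0.061, 0.079]
wrist_force: [-0.2, -1.5, -8.9]
width: 9.1
```

```bash
python3 place.py blue
```

```text
stripe edge z (expect 15): [13.6 13.6 13.6 52.3 14.2 14.2 14.2 14.2 14.2 14.2 14.2 14.2]
e -0.8031588555797953
go [598.4 318.3 120. ] 95.0 -> [0.0273, -0.005, 0.0234, 0.0018, 0.0, -0.0027] rows>=0.2
go [598.4 318.3  80. ] 95.0 -> [0.0282, 0.095, 0.024, 0.0018, 0.0, -0.0027] rows>=0.7
go [598.4 318.3  29. ] 95.0 -> [0.0293, 0.2225, 0.0247, 0.0018, 0.0, -0.0027] rows>=1.4
```

Call:
drive_tool([
  [[1,0.029,0.06,0.024,0.002,0,-0.003],[1,0.029,0.12,0.024,0.002,0,-0.003],[1,0.029,0.17,0.024,0.002,0,-0.003],[1,0.029,0.2,0.024,0.002,0,-0.003],[1,0.029,0.217,0.024,0.002,0,-0.003],[1,0.029,0.221,0.024,0.002,0,-0.003],[1,0.029,0.221,0.024,0.002,0,-0.003],[1,0.029,0.221,0.024,0.002,0,-0.003]],
])

```text
clock: 21.65
ee_pos: [598.8, 318.4, 30.4]
tool_rot: [-1.568, -0.07, 0.067]
wrist_force: [-0.2, 0.0, -8.9]
width: 9.0
```

Call:
drive_tool([
  [[0.6,0,0,0,0,0,0],[0,0,0,0,0,0,0],[0,0,0,0,0,0,0],[0,0,0,0,0,0,0],[0,0,-0.1,0,0,0,0],[0,0,-0.25,0,0,0,0],[0,0,-0.36,0,0,0,0],[0,0,-0.36,0,0,0,0]],
])

```text
clock: 22.65
ee_pos: [600.3, 320.1, 179.4]
tool_rot: [-1.564, -0.076, 0.061]
wrist_force: [-0.1, -0.0, -0.1]
width: 85.6
```

```bash
python3 pre.py blue,red w9 431.3 68.5 154
```

```text
[599.2 318.8 176.5] 95.00140259354592
blue [360. 182.] 1348 z14 [648.1 327.2] z10 [648.8 326.5]
blue [322. 138.] 123 z14 [601.7 371.8] z10 [601.8 371.6]
blue [349. 198.] 98 z14 [637.2 307.7] z10 [637.7 306.7]
blue [332. 188.] 304 z14 [616.8 318.5] z10 [617.1 317.7]
blue [301. 188.] 295 z14 [582.2 315.4] z10 [582.1 314.5]
blue [316. 198.] 261 z14 [600.4 305.2] z10 [600.5 304.1]
[598.4 317.9 174.4] 95.00125247682234
red [602. 192.] 15311 z14 [921.2 338.9] z10 [925.5 338.3]
red [631. 293.] 369 z14 [1006.5  213.8] z10 [1011.9  211.5]
red [617. 320.] 152 z14 [1002.8  173.2] z10 [1008.2  170.4]
red [631. 334.] 58 z14 [1030.4  153.5] z10 [1036.2  150.4]
red [605. 340.] 68 z14 [998.8 141.6] z10 [1004.1  138.4]
red [618. 355.] 73 z14 [1026.1  119. ] z10 [1031.7  115.5]
red [162. 378.] 579 z14 [410.8  34.3] z10 [408.4  29.7]
red [634. 369.] 93 z14 [1059.4   96.3] z10 [1065.6   92.5]
go [431.3  68.5 100. ] 154.0 -> [-0.4709, 0.1845, -0.5849, 0.0002, -0.3278, 0.0008] rows>=5.5
go [431.3  68.5  24. ] 154.0 -> [-0.4714, 0.3745, -0.585, 0.0002, -0.3278, 0.0008] rows>=5.5
```

Call:
drive_tool([
  [[0,-0.471,0.18,-0.585,0,-0.328,0],[0,-0.471,0.18,-0.585,0,-0.328,0],[0,-0.471,0.18,-0.585,0,-0.328,0],[0,-0.471,0.18,-0.585,0,-0.328,0],[0,-0.471,0.18,-0.585,0,-0.328,0],[0,-0.471,0.18,-0.585,0,-0.328,0],[0,-0.471,0.18,-0.585,0,-0.328,0],[0,-0.471,0.18,-0.585,0,-0.328,0],[0,-0.471,0.18,-0.585,0,-0.328,0]],
])

```text
clock: 23.88
ee_pos: [431.5, 69.3, 101.8]
tool_rot: [-1.39, -0.872, 0.868]
wrist_force: [-0.2, -0.5, 0.6]
width: 85.5
```

```bash
python3 pre.py red w10 431.3 68.5 154
```

```text
[431.5  69.2 101.8] 154.0872777261127
red [297. 202.] 590 z14 [422.4  53.3] z10 [423.3  52.5]
red [338. 201.] 590 z14 [437.5  84.3] z10 [438.6  84.1]
red [317. 219.] 597 z14 [443.7  61.8] z10 [444.9  61.2]
go [431.3  68.5 100. ] 154.0 -> [-0.0018, 0.0046, -0.0004, 0.0006, 0.0005, 0.0007] rows>=0.0
go [431.3  68.5  24. ] 154.0 -> [-0.0022, 0.1946, -0.0001, 0.0006, 0.0005, 0.0007] rows>=1.2
```

View pics/w10.png

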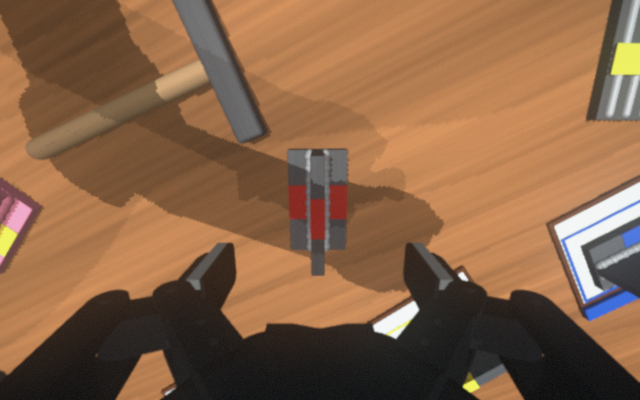

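Call:
drive_tool([
  [[0,-0.002,0.08,0,0,0,0],[0,-0.002,0.14,0,0,0,0],[0,-0.002,0.18,0,0,0,0],[0,-0.002,0.194,0,0,0,0],[1,-0.002,0.194,0,0,0,0],[1,-0.002,0.194,0,0,0,0],[1,-0.002,0.194,0,0,0,0],[1,-0.002,0.194,0,0,0,0],[1,-0.002,0.194,0,0,0,0],[1,-0.002,0.194,0,0,0,0]],
])

```text
clock: 25.18
ee_pos: [431.4, 68.2, 24.6]
tool_rot: [-1.391, -0.872, 0.868]
wrist_force: [-1.1, -2.0, 6.3]
width: 9.1
```

Call:
drive_tool([
  [[1,0,0,0,0,0,0],[1,0,-0.08,0,0,0,0],[1,0,-0.2,0,0,0,0],[1,0,-0.35,0,0,0,0],[1,0,-0.35,0,0,0,0]],
])

```text
clock: 25.8
ee_pos: [433.2, 68.7, 167.3]
tool_rot: [-1.396, -0.877, 0.862]
wrist_force: [0.1, -0.4, -8.6]
width: 8.8
```

```bash
python3 place.py red
```

```text
stripe edge z (expect 15): [15.4 15.4 15.4 15.4 15.4 15.4 15.4 15.4 15.4 15.4 15.4 15.4]
e 0.40317802285147764
go [ 602.9 -112.6  120. ] 98.1 -> [-0.2164, 0.1144, -0.5831, 0.0011, 0.3106, 0.001] rows>=5.2
go [ 602.9 -112.6   80. ] 98.1 -> [-0.2165, 0.2144, -0.5827, 0.0011, 0.3106, 0.001] rows>=5.2
go [ 602.9 -112.6   29. ] 98.1 -> [-0.2167, 0.3419, -0.5822, 0.0011, 0.3106, 0.001] rows>=5.2
```

Call:
drive_tool([
  [[1,-0.216,0.1,-0.583,0,0.311,0],[1,-0.216,0.1,-0.583,0,0.311,0],[1,-0.216,0.1,-0.583,0,0.311,0],[1,-0.216,0.1,-0.583,0,0.311,0],[1,-0.216,0.1,-0.583,0,0.311,0],[1,-0.216,0.1,-0.583,0,0.311,0],[1,-0.216,0.1,-0.583,0,0.311,0],[1,-0.216,0.1,-0.583,0,0.311,0]],
])

```text
clock: 26.85
ee_pos: [602.1, -111.3, 125.2]
tool_rot: [-1.569, -0.115, 0.11]
wrist_force: [0.0, -0.5, -8.2]
width: 9.0
```

```bash
python3 place.py red
```

```text
stripe edge z (expect 15): [16. 16. 16. 16. 16. 16. 16. 16. 16. 16. 16. 16.]
e 1.0047246541696033
go [ 602.9 -113.2  120. ] 98.1 -> [0.001, 0.014, -0.004, 0.0005, 0.0004, 0.0011] rows>=0.1
go [ 602.9 -113.2   80. ] 98.1 -> [0.0006, 0.114, -0.0039, 0.0005, 0.0004, 0.0011] rows>=0.7
go [ 602.9 -113.2   29. ] 98.1 -> [0.0002, 0.2415, -0.0037, 0.0005, 0.0004, 0.0011] rows>=1.5
```

Call:
drive_tool([
  [[1,0,0.07,-0.004,0,0,0.001],[1,0,0.14,-0.004,0,0,0.001],[1,0,0.19,-0.004,0,0,0.001],[1,0,0.22,-0.004,0,0,0.001],[1,0,0.237,-0.004,0,0,0.001],[1,0,0.241,-0.004,0,0,0.001],[1,0,0.241,-0.004,0,0,0.001],[1,0,0.241,-0.004,0,0,0.001]],
])

```text
clock: 27.9
ee_pos: [603.4, -113.3, 29.9]
tool_rot: [-1.57, -0.113, 0.111]
wrist_force: [0.4, -0.2, -6.6]
width: 9.2
```

Call:
drive_tool([
  [[0.6,0,0,0,0,0,0],[0,0,0,0,0,0,0],[0,0,0,0,0,0,0],[0,0,0,0,0,0,0],[0,0,-0.1,0,0,0,0],[0,0,-0.25,0,0,0,0],[0,0,-0.36,0,0,0,0],[0,0,-0.36,0,0,0,0],[0,0,-0.36,0,0,0,0]],
])

```text
clock: 29.02
ee_pos: [602.5, -113.3, 173.3]
tool_rot: [-1.57, -0.112, 0.111]
wrist_force: [0.3, -0.1, -0.7]
width: 85.3
```

```bash
python3 pre.py red w11 602 -112 98; python3 - <<'E'
from h import *
im=cam("top")["img"]; cv2.imwrite("pics/end.png",cv2.resize(im[110:280,155:475],None,fx=2.5,fy=2.5,interpolation=cv2.INTER_CUBIC))
s=cam("scene")["img"]; cv2.imwrite("pics/ends.png",cv2.resize(s[130:340,120:460],None,fx=2.3,fy=2.3,interpolation=cv2.INTER_CUBIC))
E
```

```text
[ 602.1 -113.3  172.5] 98.16608606440646
red [365. 179.] 1639 z14 [651.5 -99.7] z10 [ 652.3 -100.4]
red [329. 173.] 702 z14 [611.5 -98.3] z10 [611.7 -99. ]
red [304. 185.] 341 z14 [ 586.8 -115.3] z10 [ 586.7 -116.2]
red [336. 185.] 345 z14 [ 621.2 -110.2] z10 [ 621.6 -111. ]
red [320. 194.] 312 z14 [ 605.6 -123.2] z10 [ 605.8 -124.2]
red [628. 289.] 70 z14 [1000.8 -189.2] z10 [1006.2 -191. ]
red [612. 340.] 91 z14 [1014.6 -264.8] z10 [1020.2 -267.7]
red [635. 360.] 79 z14 [1060.6 -292.6] z10 [1066.8 -295.9]
go [ 602. -112.  100.] 98.0 -> [0.0003, 0.1813, 0.0035, 0.0004, 0.0009, -0.0003] rows>=1.2
go [ 602. -112.   24.] 98.0 -> [0.0005, 0.3713, 0.0038, 0.0004, 0.0009, -0.0003] rows>=2.4
```

View pics/ends.png

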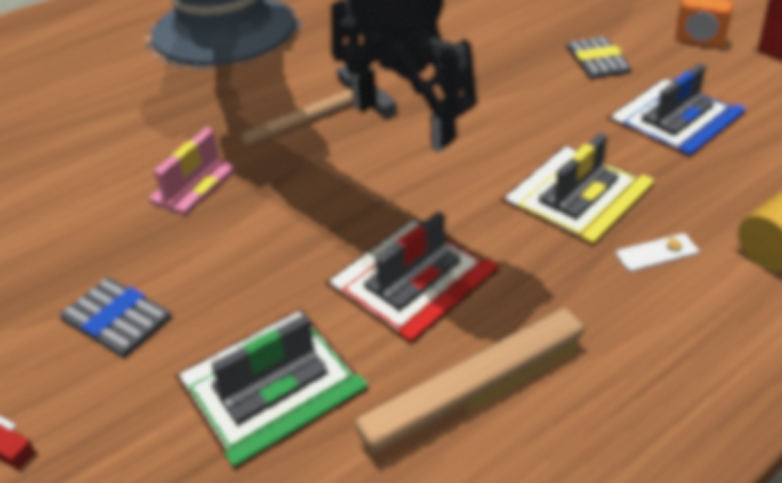

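View pics/end.png

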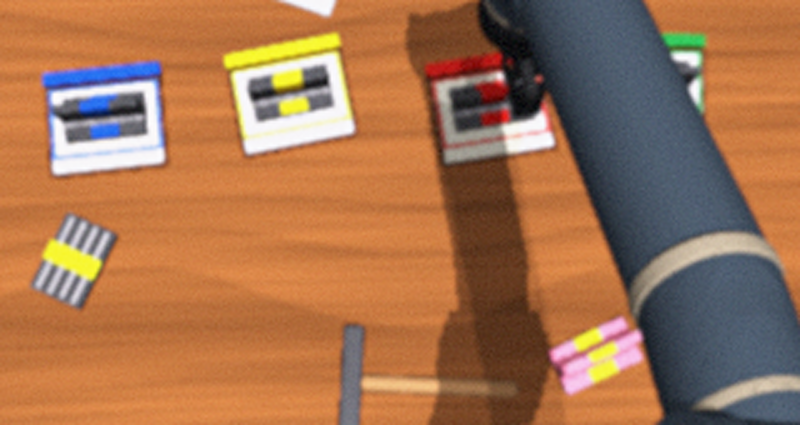

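All four tees stand upright on their own boards, inside the frames. The flat coupons and the pink look-alike have not moved. Red's centre measures (604, -112.8) against its frame centre (602.8, -112.2).

```bash
python3 -c "
from rig import env
print(env.close_job())"
```

```text
the job is handed in; nothing more can be done
None
```

I stood all four tee coupons on the clipboards of their own colours and handed the job in at about 29 s of robot time. `close_job` gives no verdict, so the result is based on my own checks.

- **Placing:** after each release, the wrist camera put the tee's centre about 1 to 3 mm from its frame's centre; green was farthest at about 3 mm, and the limit is 17 mm. The lengths were set to the measured frame angles.
- **Upright and at rest:** the last scene picture shows all four upright inside their frames, with the open gripper well above them. I judged this by eye and did not measure tilt or speed.
- **Left alone:** nothing touched the flat coupons, the pink look-alike or the hammer. In the last pictures both flats look unmoved, but I did not measure their positions. The last top view had flat_blue and most of the green board behind the arm, so those two were checked only in the scene view.
- **Heights:** triangulating from two views put the base top at 9.8 mm, which matches the stated 10 mm. The hand-picked fin corner gave 42 mm, not 55 mm, a poor pick, so I took the fin height from the text. Every grasp then closed to about 9 mm on the fin, as expected. I also took the 4 mm sheet height from the text.

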